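Lock the guide leaf onto the clay board

TASK

The clay board on the table is made in two parts that join like floor planks. Pick up the loose wooden leaf by its dark batten, angle its tongue over the metal ridge and into the groove of the fixed rail, then ease it down flat so that the joint locks, with the leaf's ends about level with the rail's ends, and let go. The rail is screwed on through slots and sits a little differently each time, so feel for it and never force the joint; leave the cup and the clay pot where they stand.

Things in the scene. Friction and masses are not known exactly. Their poses are not given: they have to be found in the camera images.
- base_board: Fixed plywood board, x -66 to +100 mm, y +-100 mm, 8 mm thick. Origin on the table plane; z up, +x from the open side towards the grooved rail at its far side, y along the groove. The brown rail and the metal ridge on it are one rigid fixed piece, set through slots: it is shifted by an unreported s, 0 to 20 mm towards +x, always parallel to y.
- rail_datum (a point): Point on the plate's top (50, 0, 8 mm of the board; axes as the board) where the rail's front face stands if s=0; really it is s (0 to 20 mm) farther +x. Rail 26 mm deep in x, y +-95 mm, top 18 mm above the plate. Its groove opens to -x, is 11 mm high from the plate up and 14 mm deep; the 7 mm lip is above it.
- ridge_datum (a point): Point on the plate's top (39, 0, 8 mm of the board; axes as the board): centre of the foot of the aluminium ridge if s=0; it is shifted by the same s as the rail. Ridge 6 mm wide in x, 6 mm high, y +-95 mm. Tongue plus ridge are higher than the groove, so the leaf cannot enter flat.
- seat (a point): On the plate's top (0, 0, 8 mm of the board; axes as the board). The locked leaf lies flat on the plate, its origin s farther +x than this point (play -2.5 to +2 mm). Way in: tilt 0.2 to 0.35 rad, edge without tongue raised; slide down over the ridge under the lip till it stops, then lower it with a light push (2 to 8 N) to +x. Over 40 N between leaf and board is forcing.
- leaf: Loose pale wooden leaf, 0.2 to 0.42 kg, flat on the table, right way up. Origin on its underside below the batten's middle; z up, +x towards the tongue, y along it. Body x -50 to +46.5 mm, y +-90 mm, 18 mm thick. Dark batten on top: x +-12, y +-65, z 18 to 48 mm.
- leaf_tongue (a point): Middle of the lower edge of the tongue's tip, at (62, 0, 0) mm of the leaf; axes as the leaf. The tongue is 7 mm thick, flush with the underside, and runs the leaf's full length.
- leaf_channel (a point): Middle of the mouth of the channel in the leaf's underside, at (39, 0, 0) mm of the leaf; axes as the leaf. The channel is open below, x from 33.2 to 44.5 mm, 7.5 mm deep, full length; the ridge must end inside it, else the leaf stays up on the ridge.
- leaf_grip (a point): In the batten, at (0, 0, 40) mm of the leaf: where to grip, closing along the leaf's x (24 mm wide). Axes as the leaf.
- blue_cup: Light blue plastic cup, 66 mm across and 66 mm high, standing loose; origin under its centre. Leave it alone.
- pinch_pot_1: Grey clay pinch pot, 78 x 85 x 52 mm, standing loose; origin under its centre. Leave it alone.

How it is judged:
By the outcome, as a careful person would: the job done as asked, in the order asked, and still so for the second after the job is handed in, with the robot touching nothing.
It also fails if it takes over 61 s, if anything falls off the work surface, if the arm or the gripper's body presses on something with over 40 N, if the wrist force passes 120 N, or if a joint passes its speed limit or range.

ROBOT

A 6-joint arm with a two-finger parallel gripper is mounted at the origin on the work surface; the furniture and walls round the work are solid. World frame = base frame: x ahead of the robot, y to its left, z up, the work surface at z = 0. Lengths are in m, angles in rad, forces in N, time in s.
With the tool pointing down it reaches from about 0.3 to 0.775 m from the base axis. Payload 14.6 kg.
Tool frame: the origin (TCP) lies at the very end of the fingers, on their centre line; the grasp point (between the pads) lies 19 mm behind it; z points along the fingers, y is the direction in which the jaws open and shut (so a half turn about z gives the same grasp; the last joint's range is limited). The gripper opens to 94 mm and grips with 3 to 60 N. Pads are 16 mm wide; open, the fingers measure 119 mm over their backs; the gripper's body (75 mm by 177 mm) begins 78 mm behind the grasp point.
Start: joints at [-1.277, 0.3, 1.521, -0, 1.321, -0.067], TCP at [0.194, -0.515, 0.205] pointing down, gripper open.
Joint ranges: [-3.03, 3.03], [-0.79, 2.21], [0.23, 2.52], [-1.04, 4.18], [0, 3.07], [-2.55, 2.55]. Speed limits (rad/s): [2.22, 2.22, 2.57, 3.14, 3.14, 3.14].

INTERFACE

Orientations are given as [roll, pitch, yaw] about the fixed x, y, z axes, in that order (R = Rz(yaw) Ry(pitch) Rx(roll)).
In Python, from station import get_obs, vision, hand_in gives the robot as it stands.
- The arm moves only by the tool play_rows, never from a script. Its argument "moves" is a list of rows, each an object with "claw": the opening, from 0 (shut) to 1 (fully open); "linear": the shift along the tool's x, y, z in mm, a list of three; "turn": the turn, a rotation vector about the tool's x, y, z in rad, a list of three. In form: [{"claw": claw, "linear": [tx, ty, tz], "turn": [ax, ay, az]}, ...]. A call has 1 to 8 rows; each row is the pose to reach, as a shift and turn from the pose measured when the call began, along the tool's axes at that moment; what a row does not reach only later rows make up. A row lasts 1/8 s, in which the tool goes at most 62.5 mm and 10.7 degrees, less where a joint would pass 70% of its speed; a pose out of reach is approached as far as the arm can. A call with a gripper value outside its range is refused whole. The fingers move at their own pace and stop on an object; "force" is the grip in N (left out, the last holds). Time passes only in rows, so rows that repeat a pose let the fingers close. It gives the time, the measured TCP pose, the force and the opening at its end, in the units of the state.
- get_obs(): the state, without advancing time (a new reading comes with each control period).
- vision.camera(name): name is "side" or "top" or "wrist"; returns the picture (384x512x3 uint8, blue, green, red); there is no depth.
- vision.camera_info(name): a dict with "camera_matrix" (3x3 intrinsics, pixels), "k1" (the pictures are not rectified: a ray, as slopes to the right and down, at radius r is drawn at 1 + k1 r^2 times it, then the intrinsics apply), "rvec" (rotation vector, rad) and "tvec" (3), from world to camera coordinates, as OpenCV has them; the wrist camera has in their place "mount" (4x4, takes a point from camera to tool coordinates, whose origin is the TCP and whose axes are the flange's). Camera axes: x right, y down, z forward; pixel columns grow to the right and rows downward; lengths in m; the calibration is good to about 2 mm. A picture is of the moment at which its call begins: read the wrist's pose just before it. camera_info takes no time and is no camera call.
- hand_in(): hands the job in, once; it reports no verdict.
The state is a dict: "time_s": time; "qpos": joint angles; "joint_vel": joint speeds; "tau": joint torques, N m; "ee_pos": TCP position; "eef_rot": TCP orientation; "force": force on the tool from outside, world axes, zero at the start; "moment": the same for the moment, N m; "grip_width": finger opening in m.
Only numpy, scipy, OpenCV 4.12 (cv2) and the standard library are available. Lean on these libraries where they do the work, as an engineer would, in place of code of your own. Each camera call takes 0.05 s, during which the arm holds its last target.

## Working session

There is one attempt and no reset: what is moved stays moved. The work goes in short steps, Python scripts to look and compute and a tool call to move; the robot and the scene stay as the last step left them, time stands still between calls to the robot, and variables do not carry over. Pictures are saved under pics/ and viewed, and the job is handed in when it is done.

Besides the shell and the picture viewer there is one more tool, called in YAML: its name, and indented under it one key for each argument. play_rows: Moves the arm, as the interface text tells. Its arguments: {"type":"object","properties":{"moves":{"type":"array","items":{"type":"object","properties":{"claw":{"type":"number"},"linear":{"type":"array","items":{"type":"number"}},"turn":{"type":"array","items":{"type":"number"}}}}},"force":{"type":"number"}},"required":["moves"]}

```bash
ls; mkdir -p pics; python3 - <<'E'
from station import get_obs, vision
import cv2
o=get_obs();print(o)
for n in ["side","top","wrist"]:
    im=vision.camera(n);cv2.imwrite(f"pics/{n}0.png",im);i=vision.camera_info(n);print(n,i)
E
```

```text
pics
{'time_s': 0.0, 'qpos': array([-1.27658596e+00,  3.00487901e-01,  1.52158898e+00,  1.53892001e-05,
        1.32069511e+00, -6.66026866e-02]), 'joint_vel': array([-0.00092362, -0.00064547,  0.00010141, -0.0018543 , -0.00184093,
        0.00119814]), 'tau': array([-2.01656170e-03, -5.31809127e+01, -3.52739024e+01,  7.07202265e-02,
        2.44248135e-02, -4.16735941e-05]), 'ee_pos': array([ 0.19409187, -0.51433133,  0.20487377]), 'eef_rot': array([-3.14041692e+00, -9.33620641e-05,  3.60809185e-01]), 'force': array([ 0.38389759,  0.11312117, -1.11156017]), 'moment': array([ 0.00778781, -0.03860009,  0.01369634]), 'grip_width': 0.09408849467378787}
side {'camera_matrix': array([[465.40094286,   0.        , 261.45018844],
       [  0.        , 465.40094286, 192.66888608],
       [  0.        ,   0.        ,   1.        ]]), 'k1': -0.19410646159446282, 'rvec': array([ 0.19405185, -2.54144547,  1.63855422]), 'tvec': array([0.44570857, 0.04984614, 1.76035417])}
top {'camera_matrix': array([[485.6998146 ,   0.        , 258.16433051],
       [  0.        , 485.6998146 , 188.3063241 ],
       [  0.        ,   0.        ,   1.        ]]), 'k1': -0.03013480342044749, 'rvec': array([ 2.16620216, -2.12430557,  0.13218905]), 'tvec': array([0.01473447, 0.44072908, 1.57436413])}
wrist {'camera_matrix': array([[334.69223294,   0.        , 257.12710987],
       [  0.        , 334.69223294, 196.69917474],
       [  0.        ,   0.        ,   1.        ]]), 'k1': -0.07977169248820312, 'mount': array([[ 8.64332449e-04, -9.65104929e-01, -2.61862041e-01,
         7.62834966e-02],
       [ 9.99999589e-01,  9.06215595e-04, -3.91849256e-05,
        -8.68452264e-04],
       [ 2.75121030e-04, -2.61861899e-01,  9.65105316e-01,
        -1.79008155e-01],
       [ 0.00000000e+00,  0.00000000e+00,  0.00000000e+00,
         1.00000000e+00]])}
```

View pics/top0.png

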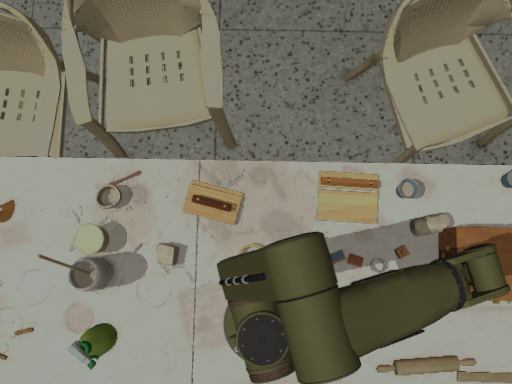

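View pics/side0.png

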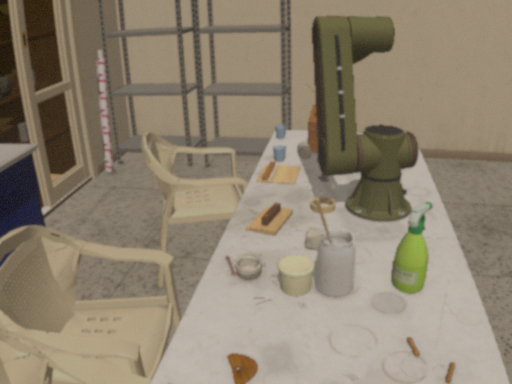

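View pics/wrist0.png

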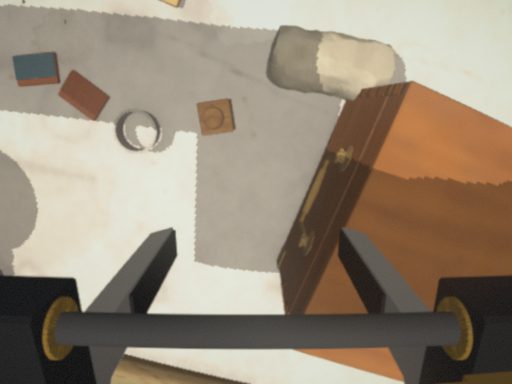

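```bash
cat > h.py <<'E'
import numpy as np, cv2
from station import get_obs, vision
from scipy.spatial.transform import Rotation as R
def pose():
    o=get_obs(); return np.array(o['ee_pos']), R.from_euler('xyz',o['eef_rot']).as_matrix(), o
def cam(name, p=None, Rm=None):
    i=vision.camera_info(name); K=i['camera_matrix'];k1=i['k1']
    if name=='wrist':
        M=i['mount']; Rc=Rm@M[:3,:3]; c=p+Rm@M[:3,3]
    else:
        Rw=cv2.Rodrigues(i['rvec'])[0]; Rc=Rw.T; c=-Rw.T@i['tvec']
    return K,k1,Rc,c
def ray(C,uv):
    K,k1,Rc,c=C
    d=cv2.undistortPoints(np.array(uv,float).reshape(-1,1,2),K,np.array([k1,0,0,0.]))[:,0]
    d=np.c_[d,np.ones(len(d))]@Rc.T
    return c,d
def onz(C,uv,z):
    c,d=ray(C,uv); z=np.broadcast_to(z,len(d)); return c+d*((z-c[2])/d[:,2])[:,None]
def proj(C,X):
    K,k1,Rc,c=C
    q=(np.atleast_2d(X)-c)@Rc; 
    return cv2.projectPoints(q,np.zeros(3),np.zeros(3),K,np.array([k1,0,0,0.]))[0][:,0]
E
python3 - <<'E'
from h import *
im=cv2.imread("pics/top0.png")
a=cv2.resize(im[160:250,170:430],None,fx=3,fy=3,interpolation=cv2.INTER_CUBIC);cv2.imwrite("pics/topc.png",a)
C=cam('top')
print(onz(C,[[213,202],[348,197],[407,187],[108,197]],0.0).round(3), C[3])
E
```

```text
[[ 0.395  0.174  0.   ]
 [ 0.421 -0.278  0.   ]
 [ 0.458 -0.477  0.   ]
 [ 0.405  0.531  0.   ]] [2.23687636e-01 1.14479202e-03 1.61958148e+00]
```

View pics/topc.png

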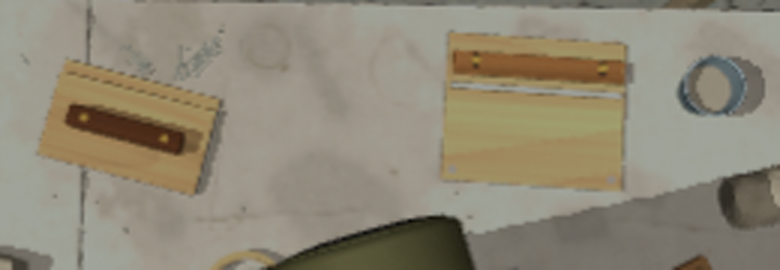

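```bash
python3 - <<'E'
from h import *
im=cv2.imread("pics/top0.png"); C=cam('top')
hsv=cv2.cvtColor(im,cv2.COLOR_BGR2HSV)
m=((hsv[...,1]>70)&(hsv[...,0]<28)).astype(np.uint8)*255
m[:160]=0;m[232:]=0
dark=((hsv[...,2]<100)&(hsv[...,1]>110)).astype(np.uint8)*255; dark[:160]=0;dark[232:]=0
for nm,mm in(("w",m),("d",dark)):
  for c in cv2.findContours(mm,0,2)[0]:
    if cv2.contourArea(c)>100:
        r=cv2.minAreaRect(c); print(nm,cv2.contourArea(c),r); 
        z=0.018 if nm=="w" and r[0][0]<260 else (.048 if nm=="d" else .008)
        P=onz(C,cv2.boxPoints(r)+0.0,z); print(P.round(4).tolist(),P.mean(0).round(4))
E
```

```text
w 280.5 ((476.5, 228.5), (5.0, 69.0), 90.0)
[[0.3287, -0.5882, 0.008], [0.3327, -0.8189, 0.008], [0.3162, -0.8181, 0.008], [0.3122, -0.5877, 0.008]] [ 0.3224 -0.7032  0.008 ]
w 199.5 ((7.0, 210.5), (21.0, 14.0), 90.0)
[[0.386, 0.8918, 0.018], [0.3869, 0.8436, 0.018], [0.3164, 0.8374, 0.018], [0.3154, 0.8853, 0.018]] [0.3512 0.8645 0.018 ]
w 1718.5 ((212.52699279785156, 201.77386474609375), (53.98031997680664, 33.5605583190918), 14.931418418884277)
[[0.3612, 0.2741, 0.018], [0.4705, 0.2495, 0.018], [0.4269, 0.0739, 0.018], [0.3186, 0.0998, 0.018]] [0.3943 0.1743 0.018 ]
w 2626.0 ((347.75439453125, 196.7666015625), (60.21989440917969, 49.069671630859375), 3.7313966751098633)
[[0.3432, -0.1707, 0.008], [0.5082, -0.1807, 0.008], [0.4987, -0.3826, 0.008], [0.334, -0.3698, 0.008]] [ 0.421 -0.276  0.008]
d 281.5 ((211.74066162109375, 202.59754943847656), (40.51744842529297, 8.116373062133789), 14.931418418884277)
[[0.3911, 0.2408, 0.048], [0.4169, 0.235, 0.048], [0.3851, 0.106, 0.048], [0.3594, 0.1121, 0.048]] [0.3881 0.1735 0.048 ]
```

```bash
cat >> h.py <<'E'
def goal(pt,Rt):
    p,Rm,o=pose(); d=Rm.T@(np.array(pt)-p)*1000; r=R.from_matrix(Rm.T@Rt).as_rotvec()
    print("linear",d.round(1).tolist(),"turn",r.round(4).tolist())
def down(yaw): return R.from_euler('xyz',[np.pi,0,yaw]).as_matrix()
E
python3 - <<'E'
from h import *
goal([.40,-.33,.24],down(np.pi/2-.055))
E
```

```text
linear [257.7, -99.9, -34.9] turn [-0.0008, -0.0006, -1.155]
```

play_rows:
  moves:
    - {"claw": 1,"linear": [37,-14,-5],"turn": [0,0,-0.165]}
    - {"claw": 1,"linear": [74,-28,-10],"turn": [0,0,-0.33]}
    - {"claw": 1,"linear": [110,-43,-15],"turn": [0,0,-0.495]}
    - {"claw": 1,"linear": [147,-57,-20],"turn": [0,0,-0.66]}
    - {"claw": 1,"linear": [184,-71,-25],"turn": [0,0,-0.825]}
    - {"claw": 1,"linear": [221,-85,-30],"turn": [0,0,-0.99]}
    - {"claw": 1,"linear": [258,-100,-35],"turn": [0,0,-1.155]}
    - {"claw": 1,"linear": [258,-100,-35],"turn": [0,0,-1.155]}

```text
time_s: 1.15
ee_pos: [0.4015, -0.3284, 0.2403]
eef_rot: [3.142, -0.001, 1.52]
force: [-0.4, -0.3, -0.8]
grip_width: 0.0944
```

```bash
python3 - <<'E'
from h import *
p,Rm,o=pose(); print(p,o['eef_rot'],o['joint_vel'].round(3),o['force'])
im=vision.camera('wrist'); cv2.imwrite("pics/w1.png",im); np.savez("w1.npz",p=p,R=Rm)
goal([.388,.10,.24],down(np.pi/2-.24))
E
```

```text
[ 0.40154322 -0.32837709  0.24027647] [ 3.14158025e+00 -8.00692537e-04  1.52023748e+00] [-0.055  0.002  0.013 -0.01  -0.006  0.045] [-0.37007905 -0.336211   -0.82531237]
linear [427.9, -35.8, 0.4] turn [-0.0007, -0.0008, 0.1859]
```

View pics/w1.png

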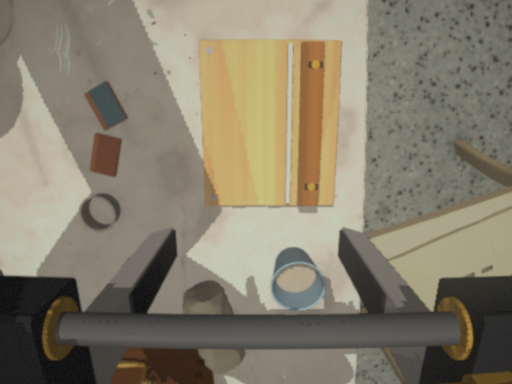

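```bash
python3 - <<'E'
from h import *
im=cv2.imread("pics/w1.png"); d=np.load("w1.npz"); C=cam('wrist',d['p'],d['R'])
a=cv2.resize(im[30:215,190:350],None,fx=4.5,fy=3.2,interpolation=cv2.INTER_CUBIC);cv2.imwrite("pics/w1c.png",a)
hsv=cv2.cvtColor(im,cv2.COLOR_BGR2HSV)
for v in (60,100,140,190):
    print(v,[tuple(int(t) for t in im[v,u]) for u in range(282,330)])
m=((hsv[...,1]>90)&(hsv[...,0]<30)).astype(np.uint8)*255; m[212:]=0;m[:,:196]=0;m[:,350:]=0
m=cv2.morphologyEx(m,cv2.MORPH_CLOSE,np.ones((9,9)))
c=max(cv2.findContours(m,0,2)[0],key=cv2.contourArea)[:,0]
e=cv2.approxPolyDP(c,4,True)[:,0];print(e.tolist(),onz(C,e,.008).round(4).tolist())
# fit left/right edges
rows=np.arange(50,198)
L=np.array([[np.where(m[v])[0].min()-.5,v] for v in rows]);Rr=np.array([[np.where(m[v])[0].max()+.5,v] for v in rows])
for E_ in (L,Rr):
    P=onz(C,E_,.008); f=np.polyfit(P[:,1],P[:,0],1); r=P[:,0]-np.polyval(f,P[:,1]);k=abs(r)<.0015;f=np.polyfit(P[k,1],P[k,0],1);print(f,np.polyval(f,-.276))
cols=np.arange(215,325)
for fn,s in((np.min,-.5),(np.max,.5)):
    P=onz(C,[[u,fn(np.where(m[:,u])[0])+s] for u in cols],.008);f=np.polyfit(P[:,0],P[:,1],1);print(f,np.polyval(f,.404))
E
```

```text
60 [(107, 164, 195), (105, 161, 195), (104, 161, 195), (104, 160, 194), (103, 156, 186), (117, 150, 166), (158, 177, 180), (178, 193, 193), (179, 196, 193), (173, 192, 191), (151, 175, 183), (121, 167, 189), (108, 165, 194), (110, 167, 196), (110, 168, 195), (109, 167, 193), (108, 165, 196), (102, 156, 190), (89, 136, 169), (66, 102, 135), (60, 99, 139), (63, 103, 147), (59, 98, 143), (60, 101, 143), (59, 100, 144), (63, 103, 146), (62, 102, 146), (63, 104, 150), (64, 107, 152), (60, 104, 152), (65, 116, 161), (66, 127, 171), (67, 136, 180), (67, 140, 183), (64, 135, 179), (66, 131, 177), (65, 122, 170), (66, 113, 161), (65, 107, 156), (65, 107, 155), (63, 107, 156), (74, 117, 161), (90, 140, 175), (101, 157, 189), (106, 161, 192), (106, 163, 192), (110, 167, 194), (108, 166, 193)]
100 [(107, 164, 198), (105, 162, 197), (104, 162, 198), (105, 158, 192), (113, 152, 176), (145, 167, 176), (171, 190, 190), (177, 198, 196), (172, 192, 193), (155, 180, 186), (131, 171, 190), (113, 168, 197), (108, 165, 197), (109, 168, 196), (108, 168, 195), (111, 171, 198), (105, 165, 191), (95, 147, 173
[... 1714 characters left out ...]
, 147), (66, 114, 157), (67, 124, 168), (70, 132, 177), (68, 134, 177), (68, 129, 175), (68, 122, 170), (69, 115, 161), (66, 104, 149), (68, 106, 147), (68, 108, 149), (77, 121, 156), (98, 151, 176), (112, 170, 193), (116, 176, 199), (115, 174, 199), (114, 174, 198), (112, 171, 197), (112, 171, 199), (109, 167, 196), (111, 168, 198), (111, 168, 198), (110, 169, 198)]
[[200, 41], [206, 204], [332, 204], [340, 41]] [[0.3432, -0.1739, 0.008], [0.3337, -0.3691, 0.008], [0.4954, -0.3772, 0.008], [0.5045, -0.1814, 0.008]]
[0.04989373 0.3508527 ] 0.3370820307337977
[0.04759244 0.51434328] 0.501207766572076
[-0.04827928 -0.1560655 ] -0.17557033483775691
[-0.04363874 -0.35645681] -0.37408685818833665
```

View pics/w1c.png

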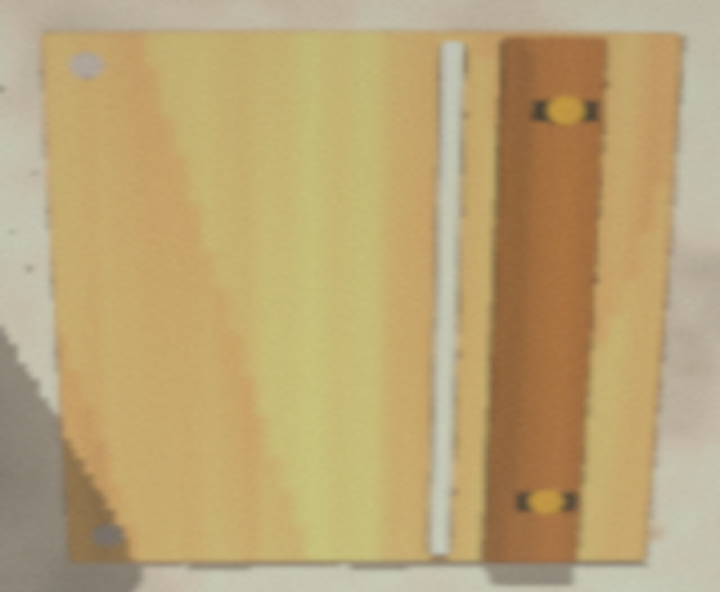

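```bash
python3 - <<'E'
from h import *
d=np.load("w1.npz"); C=cam('wrist',d['p'],d['R'])
o=np.array([.402,-.2748]);y=-.0475;ex=np.array([np.cos(y),np.sin(y)]);ey=np.array([-ex[1],ex[0]])
def f(uv,z,n):
    P=onz(C,uv,z)[:,:2]-o; print(n,(P@ex*1000).round(1)-n,(P@ey*1000).round(0))
f([[289.4,60],[288.6,100],[288,140],[286.8,190]],.014,39)
f([[323.6,60],[322.3,100],[320.3,140],[318.3,190]],.026,76)
f([[300.4,60],[299.5,100],[298.3,140],[297.3,190]],.015,50)
E
```

```text
39 [0.2 0.  0.2 0. ] [ 76.  31. -16. -78.]
76 [0.3 0.4 0.  0.2] [ 74.  31. -14. -75.]
50 [1.7 1.7 1.5 2. ] [ 76.  31. -16. -77.]
```

play_rows:
  moves:
    - {"claw": 1,"linear": [54,-4,0],"turn": [0,0,0.023]}
    - {"claw": 1,"linear": [107,-9,0],"turn": [0,0,0.046]}
    - {"claw": 1,"linear": [161,-13,0],"turn": [0,0,0.07]}
    - {"claw": 1,"linear": [214,-18,0],"turn": [0,0,0.093]}
    - {"claw": 1,"linear": [268,-22,0],"turn": [0,0,0.116]}
    - {"claw": 1,"linear": [321,-27,0],"turn": [0,0,0.14]}
    - {"claw": 1,"linear": [375,-31,0],"turn": [0,0,0.163]}
    - {"claw": 1,"linear": [428,-36,0],"turn": [0,0,0.186]}

```text
time_s: 2.2
ee_pos: [0.3876, 0.1009, 0.2404]
eef_rot: [-3.141, -0.001, 1.327]
force: [1.1, -1.7, 0.1]
grip_width: 0.094
```

```bash
python3 - <<'E'
from h import *
p,Rm,o=pose(); print(p,o['eef_rot'],o['joint_vel'].round(3),o['force'])
im=vision.camera('wrist'); cv2.imwrite("pics/w2.png",im); np.savez("w2.npz",p=p,R=Rm)
E
```

```text
[0.38756488 0.10089219 0.24035184] [-3.14120624e+00 -7.00318174e-04  1.32655182e+00] [ 1.073  0.163 -0.149  0.004 -0.014  1.25 ] [ 1.10828632 -1.65868395  0.12088718]
```

View pics/w2.png

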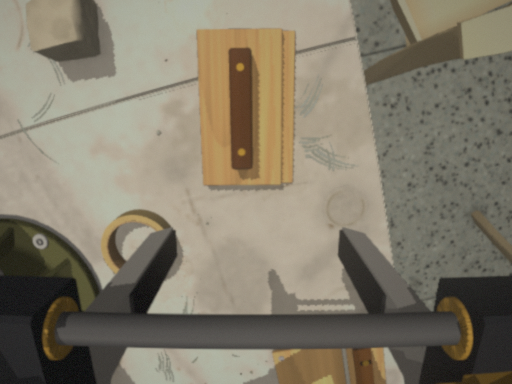

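```bash
python3 - <<'E'
from h import *
p,Rm,o=pose(); print(p,o['eef_rot'],o['joint_vel'].round(3))
vision.camera('wrist')
for k in range(3):
  p,Rm,o=pose()
  im=vision.camera('wrist')
print(p,o['eef_rot'],o['joint_vel'].round(3))
cv2.imwrite("pics/w3.png",im); np.savez("w3.npz",p=p,R=Rm)
C=cam('wrist',p,Rm)
hsv=cv2.cvtColor(im,cv2.COLOR_BGR2HSV)
dark=((hsv[...,2]<115)&(hsv[...,1]>100)).astype(np.uint8)*255; dark[200:]=0;dark[:,:190]=0;dark[:,300:]=0
w=((hsv[...,1]>80)&(hsv[...,0]<28)).astype(np.uint8)*255;w[200:]=0;w[:,:190]=0;w[:,310:]=0
for mm,z in((dark,.048),(w,.018)):
    c=max(cv2.findContours(mm,0,2)[0],key=cv2.contourArea);r=cv2.minAreaRect(c);print(r)
    B=cv2.boxPoints(r);P=onz(C,B,z);print(P[:,:2].round(4).tolist(),P.mean(0))
    for i in range(4): print(np.linalg.norm(P[i]-P[i-1]).round(4),np.arctan2(*(P[i]-P[i-1])[1::-1]).round(4))
a=cv2.resize(im[20:200,190:305],None,fx=4,fy=3.3,interpolation=cv2.INTER_CUBIC);cv2.imwrite("pics/w3c.png",a)
E
```

```text
[0.38698582 0.10530206 0.24030496] [-3.14053403e+00 -1.98203964e-03  1.32826313e+00] [-0.125 -0.006  0.006 -0.007  0.001 -0.222]
[0.38772391 0.09978258 0.24011685] [-3.14048772e+00 -2.43090660e-04  1.33067534e+00] [-0.044 -0.004  0.003  0.     0.    -0.016]
((240.5, 107.5), (121.0, 23.0), 90.0)
[[0.3914, 0.2407], [0.4147, 0.2349], [0.3839, 0.1107], [0.3588, 0.1169]] [0.38720557 0.17579853 0.048     ]
0.128 1.3132
0.0239 -0.243
0.1279 -1.8134
0.0259 2.9018
((246.0, 106.0), (156.0, 98.0), 90.0)
[[0.3607, 0.2745], [0.4668, 0.2483], [0.4288, 0.0737], [0.3115, 0.1023]] [0.39193459 0.17470027 0.018     ]
0.179 1.2924
0.1093 -0.2422
0.1786 -1.7854
0.1207 2.9024
```

View pics/w3c.png

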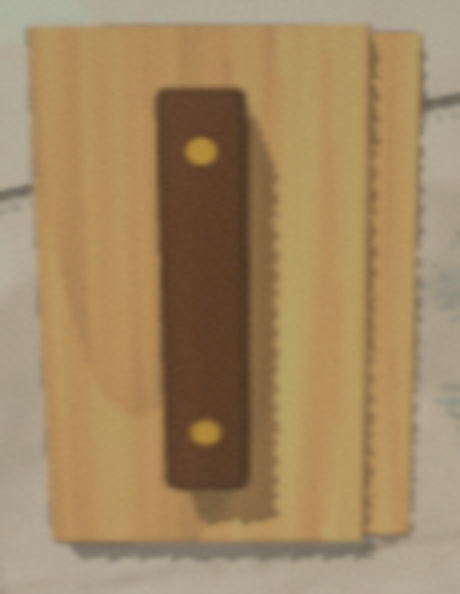

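```bash
python3 - <<'E'
from h import *
d=np.load("w3.npz"); C=cam('wrist',d['p'],d['R']); im=cv2.imread("pics/w3.png")
hsv=cv2.cvtColor(im,cv2.COLOR_BGR2HSV)
dark=((hsv[...,2]<115)&(hsv[...,1]>100))
L=[];Q=[]
for v in range(55,160):
    k=np.where(dark[v,225:262])[0]+225; L.append([k.min()-.5,v]);Q.append([k.max()+.5,v])
for E_ in(L,Q):
    P=onz(C,E_,.048);f=np.polyfit(P[:,1],P[:,0],1);print(f,np.polyval(f,.175))
S=onz(C,[[240.25,65.5],[241.2,150.6]],.048);print(S,S.mean(0),np.arctan2(*(S[0]-S[1])[1::-1])-np.pi/2)
yaw=-.243
t=np.array([.3875,.175,0])
for z in(.10,.023):
  goal(t+[0,0,z],down(np.pi/2+yaw))
E
```

```text
[0.24267954 0.33291724] 0.3753861545573184
[0.24601873 0.35732633] 0.4003796133580742
[[0.39822971 0.21988828 0.048     ]
 [0.37700062 0.13258781 0.048     ]] [0.38761516 0.17623805 0.048     ] -0.23854266035828076
linear [73.5, -18.4, 140.2] turn [-0.001, -0.0003, 0.0016]
linear [73.5, -18.3, 217.2] turn [-0.001, -0.0003, 0.0016]
```

play_rows:
  moves:
    - {"claw": 1,"linear": [37,-9,40],"turn": [0,0,0]}
    - {"claw": 1,"linear": [74,-18.3,85],"turn": [0,0,0]}
    - {"claw": 1,"linear": [74,-18.3,130],"turn": [0,0,0]}
    - {"claw": 1,"linear": [74,-18.3,165],"turn": [0,0,0]}
    - {"claw": 1,"linear": [74,-18.3,190],"turn": [0,0,0]}
    - {"claw": 1,"linear": [74,-18.3,205],"turn": [0,0,0]}
    - {"claw": 1,"linear": [74,-18.3,215],"turn": [0,0,0]}
    - {"claw": 1,"linear": [74,-18.3,216],"turn": [0,0,0]}

```text
time_s: 3.45
ee_pos: [0.3878, 0.1751, 0.0242]
eef_rot: [-3.141, -0.0, 1.329]
force: [0.0, 0.2, -0.2]
grip_width: 0.0941
```

```bash
python3 - <<'E'
from h import *
goal([.3876,.1758,.0235],down(np.pi/2-.242)); print(pose()[2]['force'],pose()[0])
E
```

```text
linear [0.6, -0.4, 0.7] turn [-0.0011, -0.0003, -0.0002]
[ 0.02697168  0.19503228 -0.18299518] [0.38781161 0.17514126 0.02418718]
```

play_rows:
  moves:
    - {"claw": 0.2,"linear": [0,0,0.5],"turn": [0,0,0]}
    - {"claw": 0.2,"linear": [0,0,0.5],"turn": [0,0,0]}
    - {"claw": 0.15,"linear": [0,0,0.5],"turn": [0,0,0]}
    - {"claw": 0.1,"linear": [0,0,0.5],"turn": [0,0,0]}
    - {"claw": 0.1,"linear": [0,0,0.5],"turn": [0,0,0]}
    - {"claw": 0.1,"linear": [0,0,0.5],"turn": [0,0,0]}
  force: 45

```text
time_s: 4.2
ee_pos: [0.3878, 0.1751, 0.0237]
eef_rot: [-3.14, -0.0, 1.329]
force: [-0.4, -0.3, 0.2]
grip_width: 0.0376
```

play_rows:
  moves:
    - {"claw": 0.1,"linear": [0,0,0],"turn": [0,0,0]}
    - {"claw": 0.05,"linear": [0,0,0],"turn": [0,0,0]}
    - {"claw": 0.05,"linear": [0,0,0],"turn": [0,0,0]}
    - {"claw": 0.05,"linear": [0,0,0],"turn": [0,0,0]}
  force: 45

```text
time_s: 4.7
ee_pos: [0.3878, 0.1752, 0.0237]
eef_rot: [-3.141, -0.0, 1.329]
force: [0.3, 0.1, -0.2]
grip_width: 0.0236
```

play_rows:
  moves:
    - {"claw": 0.05,"linear": [0,0,-5],"turn": [0,0,0]}
    - {"claw": 0.05,"linear": [0,0,-25],"turn": [0,0,0]}
    - {"claw": 0.05,"linear": [0,0,-55],"turn": [0,0,0]}
    - {"claw": 0.05,"linear": [0,0,-85],"turn": [0,0,0]}
    - {"claw": 0.05,"linear": [0,0,-110],"turn": [0,0,0]}
    - {"claw": 0.05,"linear": [0,0,-120],"turn": [0,0,0]}
    - {"claw": 0.05,"linear": [0,0,-120],"turn": [0,0,0]}
    - {"claw": 0.05,"linear": [0,0,-120],"turn": [0,0,0]}

```text
time_s: 5.7
ee_pos: [0.3874, 0.1749, 0.1427]
eef_rot: [-3.139, 0.001, 1.329]
force: [-0.5, 0.1, -4.1]
grip_width: 0.0239
```

```bash
cat >> h.py <<'E'
BO=np.array([.402,-.2748,.008]); BY=-.0475
RB=R.from_euler('z',BY).as_matrix()
TL=np.array([0,-.0006,.0237])  # TCP in leaf frame
def leafpose(tip,th,dy=0):
    """tip x,z in board-plate mm; returns tcp target"""
    RL=RB@R.from_euler('y',th).as_matrix()
    T=BO+RB@np.array([tip[0],dy,tip[1]])*1e-3
    return T+RL@(TL-np.array([.062,0,0])), RL@down(np.pi/2)
def state():
    p,Rm,o=pose(); RL=RB.T@Rm@down(np.pi/2).T
    t=(RB.T@(p-BO)+RL@(np.array([.062,0,0])-TL))*1000
    e=R.from_matrix(RL).as_euler('xyz')
    f=RB.T@o['force']; m=RB.T@o['moment']
    print("t",o['time_s'],"tip",t.round(2),"rpy",e.round(4),"F",f.round(2),"M",m.round(3),"gw",round(o['grip_width'],4))
E
python3 - <<'E'
from h import *
state()
goal(*leafpose((10,50),.0)); goal(*leafpose((10,50),.33))
im=vision.camera('wrist'); cv2.imwrite("pics/w4.png",im)
E
```

```text
t 5.7 tip [ 24.96 437.1  110.81] rpy [-0.0008  0.0026 -0.1946] F [-0.52  0.07 -4.1 ] M [-0.068 -0.051 -0.039] gw 0.0239
linear [-443.7, 71.2, 61.1] turn [-0.0027, 0.0005, -0.1946]
linear [-441.6, 82.0, 42.3] turn [0.3263, -0.0316, -0.1929]
```

View pics/w4.png

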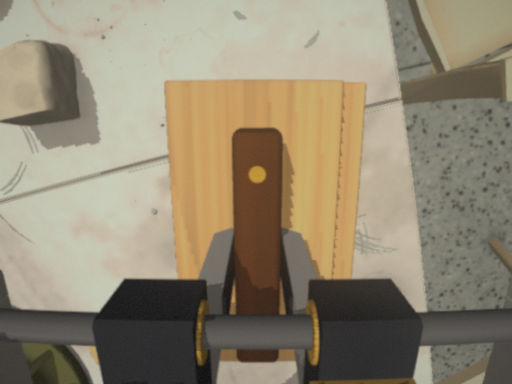

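play_rows:
  moves:
    - {"claw": 0.05,"linear": [-30,4,-5],"turn": [0,0,0]}
    - {"claw": 0.05,"linear": [-85,14,-5],"turn": [0,0,-0.03]}
    - {"claw": 0.05,"linear": [-140,24,-5],"turn": [0.05,0,-0.06]}
    - {"claw": 0.05,"linear": [-195,35,-5],"turn": [0.1,-0.01,-0.09]}
    - {"claw": 0.05,"linear": [-250,46,-5],"turn": [0.15,-0.015,-0.12]}
    - {"claw": 0.05,"linear": [-305,57,0],"turn": [0.2,-0.02,-0.15]}
    - {"claw": 0.05,"linear": [-360,68,10],"turn": [0.25,-0.025,-0.18]}
    - {"claw": 0.05,"linear": [-410,76,20],"turn": [0.3,-0.03,-0.19]}

```text
time_s: 6.75
ee_pos: [0.3624, -0.2432, 0.1218]
eef_rot: [-2.836, 0.001, 1.52]
force: [0.4, 0.7, -3.4]
grip_width: 0.0237
```

```bash
python3 - <<'E'
from h import *
state()
goal(*leafpose((12,30),.33))
E
```

```text
t 6.75 tip [10.92 30.07 72.54] rpy [-0.0006  0.3058 -0.0031] F [ 0.38  0.68 -3.4 ] M [-0.024 -0.495 -0.005] gw 0.0237
linear [-30.2, 14.5, 38.7] turn [0.0242, -0.0004, -0.003]
```

play_rows:
  moves:
    - {"claw": 0.05,"linear": [-15,6,15],"turn": [0.012,0,-0.001]}
    - {"claw": 0.05,"linear": [-26,12,30],"turn": [0.024,0,-0.003]}
    - {"claw": 0.05,"linear": [-30,14.5,39],"turn": [0.024,0,-0.003]}
    - {"claw": 0.05,"linear": [-30,14.5,39],"turn": [0.024,0,-0.003]}
    - {"claw": 0.05,"linear": [-30,14.5,39],"turn": [0.024,0,-0.003]}

```text
time_s: 7.38
ee_pos: [0.3632, -0.2731, 0.0807]
eef_rot: [-2.813, -0.0, 1.524]
force: [0.2, 0.5, -3.5]
grip_width: 0.0237
```

```bash
python3 - <<'E'
from h import *
state()
im=vision.camera('top');cv2.imwrite("pics/t5.png",cv2.resize(im[150:260,270:440],None,fx=4,fy=4))
im=vision.camera('side');cv2.imwrite("pics/s5.png",cv2.resize(im[130:240,220:350],None,fx=5,fy=5))
goal(*leafpose((12,3),.33))
E
```

```text
t 7.375 tip [12.17  0.49 30.28] rpy [0.00e+00 3.29e-01 3.00e-04] F [ 0.19  0.54 -3.49] M [-0.036 -0.458  0.007] gw 0.0237
linear [-0.4, 8.6, 25.9] turn [0.0012, 0.0003, 0.0003]
```

View pics/t5.png

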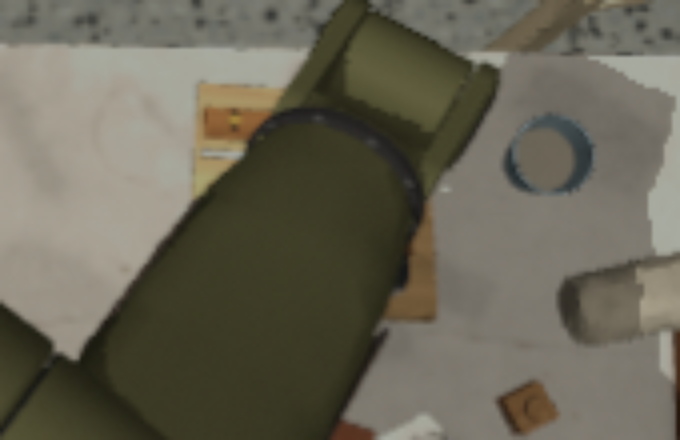

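View pics/s5.png

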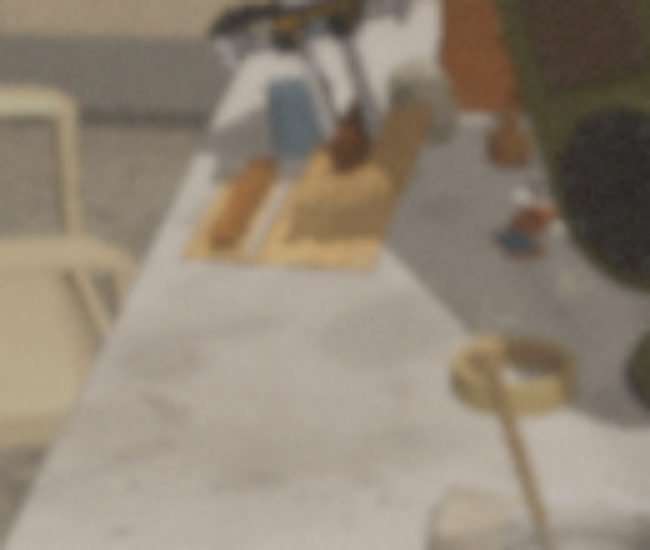

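play_rows:
  moves:
    - {"claw": 0.05,"linear": [-0.4,3,9],"turn": [0,0,0]}
    - {"claw": 0.05,"linear": [-0.4,5.5,17],"turn": [0,0,0]}
    - {"claw": 0.05,"linear": [-0.4,7.5,23],"turn": [0,0,0]}
    - {"claw": 0.05,"linear": [-0.4,8.6,25.9],"turn": [0,0,0]}
    - {"claw": 0.05,"linear": [-0.4,8.6,25.9],"turn": [0,0,0]}

```text
time_s: 8.1
ee_pos: [0.363, -0.2735, 0.0534]
eef_rot: [-2.813, 0.0, 1.524]
force: [0.4, -0.1, -3.2]
grip_width: 0.0235
```

```bash
python3 - <<'E'
from h import *
state()
E
```

```text
t 8.1 tip [1.198e+01 1.000e-02 2.930e+00] rpy [-1.00e-04  3.29e-01  3.00e-04] F [ 0.4  -0.03 -3.2 ] M [-0.001 -0.48  -0.014] gw 0.0235
```

Feel down, 1 mm per call row.

play_rows:
  moves:
    - {"claw": 0.05,"linear": [0,0.3,0.9],"turn": [0,0,0]}
    - {"claw": 0.05,"linear": [0,0.6,1.9],"turn": [0,0,0]}
    - {"claw": 0.05,"linear": [0,0.6,1.9],"turn": [0,0,0]}

```text
time_s: 8.48
ee_pos: [0.3629, -0.2735, 0.0514]
eef_rot: [-2.813, 0.0, 1.524]
force: [0.1, -0.6, -3.9]
grip_width: 0.0237
```

play_rows:
  moves:
    - {"claw": 0.05,"linear": [0,0.3,0.9],"turn": [0,0,0]}
    - {"claw": 0.05,"linear": [0,0.3,0.9],"turn": [0,0,0]}

```text
time_s: 8.72
ee_pos: [0.3629, -0.2735, 0.0504]
eef_rot: [-2.813, 0.0, 1.524]
force: [-0.3, 0.2, -3.7]
grip_width: 0.0238
```

```bash
python3 - <<'E'
from h import *
state()
E
```

```text
t 8.725 tip [11.89  0.02 -0.05] rpy [-0.000e+00  3.291e-01  3.000e-04] F [-0.35  0.17 -3.67] M [-0.065 -0.461 -0.016] gw 0.0238
```

play_rows:
  moves:
    - {"claw": 0.05,"linear": [0,0.16,0.5],"turn": [0,0,0]}
    - {"claw": 0.05,"linear": [0,0.16,0.5],"turn": [0,0,0]}

```text
time_s: 8.98
ee_pos: [0.3629, -0.2736, 0.0502]
eef_rot: [-2.812, 0.0, 1.524]
force: [-2.4, 0.7, 3.0]
grip_width: 0.0236
```

play_rows:
  moves:
    - {"claw": 0.05,"linear": [0,0.16,0.5],"turn": [0,0,0]}
    - {"claw": 0.05,"linear": [0,0.16,0.5],"turn": [0,0,0]}

```text
time_s: 9.22
ee_pos: [0.3628, -0.2736, 0.0501]
eef_rot: [-2.812, 0.0, 1.523]
force: [-2.4, 2.0, 8.5]
grip_width: 0.0239
```

```bash
python3 - <<'E'
from h import *
state()
E
```

```text
t 9.225 tip [11.84 -0.04 -0.32] rpy [-3.000e-04  3.292e-01  0.000e+00] F [-2.46  1.89  8.54] M [ 0.349  0.461 -0.135] gw 0.0239
```

```bash
sed -i 's/BO=np.array(\[.402,-.2748,.008\])/BO=np.array([.402,-.2748,.0078])/' h.py; python3 - <<'E'
from h import *
state(); goal(*leafpose((11.8,2.5),.33));goal(*leafpose((33,2.5),.33))
E
```

```text
t 9.225 tip [11.84 -0.04 -0.12] rpy [-3.000e-04  3.292e-01  0.000e+00] F [-2.46  1.89  8.54] M [ 0.349  0.461 -0.135] gw 0.0239
linear [0.0, -0.9, -2.5] turn [0.0008, 0.0003, 0.0]
linear [0.0, 19.2, -9.4] turn [0.0008, 0.0003, 0.0]
```

play_rows:
  moves:
    - {"claw": 0.05,"linear": [0,-0.9,-2.5],"turn": [0,0,0]}
    - {"claw": 0.05,"linear": [0,3,-4],"turn": [0,0,0]}
    - {"claw": 0.05,"linear": [0,9,-6],"turn": [0,0,0]}
    - {"claw": 0.05,"linear": [0,15,-8],"turn": [0,0,0]}
    - {"claw": 0.05,"linear": [0,19.2,-9.4],"turn": [0,0,0]}
    - {"claw": 0.05,"linear": [0,19.2,-9.4],"turn": [0,0,0]}

```text
time_s: 9.98
ee_pos: [0.3843, -0.2745, 0.0527]
eef_rot: [-2.812, 0.0, 1.524]
force: [0.5, 0.2, -3.0]
grip_width: 0.0235
```

```bash
python3 - <<'E'
from h import *
state()
E
```

```text
t 9.975 tip [33.27  0.04  2.4 ] rpy [-2.000e-04  3.293e-01  4.000e-04] F [ 0.45  0.21 -2.96] M [-0.049 -0.45  -0.005] gw 0.0235
```

play_rows:
  moves:
    - {"claw": 0.05,"linear": [0,0.95,-0.32],"turn": [0,0,0]}
    - {"claw": 0.05,"linear": [0,1.4,-0.5],"turn": [0,0,0]}
    - {"claw": 0.05,"linear": [0,1.4,-0.5],"turn": [0,0,0]}

```text
time_s: 10.35
ee_pos: [0.3857, -0.2746, 0.0527]
eef_rot: [-2.812, 0.0, 1.524]
force: [0.6, -0.3, -3.5]
grip_width: 0.0237
```

play_rows:
  moves:
    - {"claw": 0.05,"linear": [0,0.5,-0.17],"turn": [0,0,0]}
    - {"claw": 0.05,"linear": [0,0.5,-0.17],"turn": [0,0,0]}

```text
time_s: 10.6
ee_pos: [0.3863, -0.2747, 0.0528]
eef_rot: [-2.812, 0.0, 1.524]
force: [0.3, -0.1, -4.0]
grip_width: 0.0238
```

play_rows:
  moves:
    - {"claw": 0.05,"linear": [0,0.5,-0.17],"turn": [0,0,0]}
    - {"claw": 0.05,"linear": [0,0.5,-0.17],"turn": [0,0,0]}

```text
time_s: 10.85
ee_pos: [0.3867, -0.2746, 0.0527]
eef_rot: [-2.812, 0.0, 1.524]
force: [0.2, 0.6, -4.1]
grip_width: 0.0237
```

```bash
python3 - <<'E'
from h import *
state()
E
```

```text
t 10.85 tip [35.7   0.06  2.42] rpy [-1.000e-04  3.296e-01  3.000e-04] F [ 0.21  0.58 -4.11] M [-0.027 -0.189 -0.05 ] gw 0.0237
```

play_rows:
  moves:
    - {"claw": 0.05,"linear": [0,0.5,-0.17],"turn": [0,0,0]}
    - {"claw": 0.05,"linear": [0,0.5,-0.17],"turn": [0,0,0]}

```text
time_s: 11.1
ee_pos: [0.3869, -0.2746, 0.0527]
eef_rot: [-2.811, -0.0, 1.523]
force: [-4.4, 1.5, -1.8]
grip_width: 0.0239
```

play_rows:
  moves:
    - {"claw": 0.05,"linear": [0,0.5,-0.17],"turn": [0,0,0]}
    - {"claw": 0.05,"linear": [0,0.5,-0.17],"turn": [0,0,0]}

```text
time_s: 11.35
ee_pos: [0.387, -0.2745, 0.0527]
eef_rot: [-2.81, -0.0, 1.523]
force: [-5.4, 1.8, -0.8]
grip_width: 0.0238
```

```bash
python3 - <<'E'
from h import *
state()
E
```

```text
t 11.35 tip [35.91  0.21  2.35] rpy [4.000e-04 3.317e-01 2.000e-04] F [-5.46  1.53 -0.81] M [ 0.031  0.862 -0.164] gw 0.0238
```

```bash
sed -i 's/BO=np.array(\[.402,/BO=np.array([.4018,/' h.py; python3 - <<'E'
from h import *
state(); 
for t in ((34,2.5),(33,11),(38,8.2),(41,6.9)): goal(*leafpose(t,.34))
E
```

```text
t 11.35 tip [36.11  0.22  2.35] rpy [4.000e-04 3.317e-01 2.000e-04] F [-5.46  1.53 -0.81] M [ 0.031  0.862 -0.164] gw 0.0238
linear [-0.2, -1.8, 0.0] turn [0.0083, -0.0004, 0.0002]
linear [-0.2, -5.6, -7.7] turn [0.0083, -0.0004, 0.0002]
linear [-0.2, 0.1, -6.7] turn [0.0083, -0.0004, 0.0002]
linear [-0.2, 3.3, -6.4] turn [0.0083, -0.0004, 0.0002]
```

play_rows:
  moves:
    - {"claw": 0.05,"linear": [-0.2,-1.8,0],"turn": [0,0,0]}
    - {"claw": 0.05,"linear": [-0.2,-4,-3],"turn": [0.008,0,0]}
    - {"claw": 0.05,"linear": [-0.2,-5.6,-7.7],"turn": [0.008,0,0]}
    - {"claw": 0.05,"linear": [-0.2,-3,-7.5],"turn": [0.008,0,0]}
    - {"claw": 0.05,"linear": [-0.2,0.1,-6.7],"turn": [0.008,0,0]}
    - {"claw": 0.05,"linear": [-0.2,3.3,-6.4],"turn": [0.008,0,0]}
    - {"claw": 0.05,"linear": [-0.2,3.3,-6.4],"turn": [0.008,0,0]}
    - {"claw": 0.05,"linear": [-0.2,3.3,-6.4],"turn": [0.008,0,0]}

```text
time_s: 12.35
ee_pos: [0.3922, -0.2749, 0.0577]
eef_rot: [-2.802, -0.0, 1.523]
force: [0.3, 0.3, -3.6]
grip_width: 0.0235
```

```bash
python3 - <<'E'
from h import *
state(); 
for t in ((44,5.6),(46,4.9),(47.5,4.35)): goal(*leafpose(t,.34))
E
```

```text
t 12.35 tip [40.96  0.05  6.86] rpy [5.000e-04 3.398e-01 3.000e-04] F [ 0.27  0.31 -3.65] M [-0.036 -0.48  -0.007] gw 0.0235
linear [-0.0, 3.3, 0.2] turn [0.0002, -0.0004, 0.0003]
linear [-0.0, 5.4, 0.2] turn [0.0002, -0.0004, 0.0003]
linear [-0.0, 7.0, 0.2] turn [0.0002, -0.0004, 0.0003]
```

play_rows:
  moves:
    - {"claw": 0.05,"linear": [0,1.5,0.1],"turn": [0,0,0]}
    - {"claw": 0.05,"linear": [0,3.3,0.2],"turn": [0,0,0]}
    - {"claw": 0.05,"linear": [0,5.2,0.2],"turn": [0,0,0]}
    - {"claw": 0.05,"linear": [0,5.2,0.2],"turn": [0,0,0]}

```text
time_s: 12.85
ee_pos: [0.3973, -0.2752, 0.0558]
eef_rot: [-2.802, -0.0, 1.523]
force: [0.5, -0.4, -1.5]
grip_width: 0.0237
```

play_rows:
  moves:
    - {"claw": 0.05,"linear": [0,0,0.3],"turn": [0,0,0]}
    - {"claw": 0.05,"linear": [0,0,0.3],"turn": [0,0,0]}

```text
time_s: 13.1
ee_pos: [0.3973, -0.2753, 0.0557]
eef_rot: [-2.803, -0.0, 1.523]
force: [-1.2, 1.0, 3.0]
grip_width: 0.0238
```

```bash
python3 - <<'E'
from h import *
state(); 
E
```

```text
t 13.1 tip [46.08 -0.08  4.9 ] rpy [1.00e-04 3.39e-01 2.00e-04] F [-1.24  0.91  3.01] M [ 0.028 -0.239  0.019] gw 0.0238
```

play_rows:
  moves:
    - {"claw": 0.05,"linear": [0,0.7,-0.1],"turn": [0,0,0]}
    - {"claw": 0.05,"linear": [0,1.5,-0.1],"turn": [0,0,0]}
    - {"claw": 0.05,"linear": [0,1.5,-0.1],"turn": [0,0,0]}

```text
time_s: 13.48
ee_pos: [0.3988, -0.2753, 0.0552]
eef_rot: [-2.803, -0.0, 1.524]
force: [-1.0, 0.2, 0.6]
grip_width: 0.0238
```

```bash
python3 - <<'E'
from h import *
state(); 
E
```

```text
t 13.475 tip [47.62 -0.05  4.46] rpy [1.00e-04 3.39e-01 3.00e-04] F [-1.02  0.17  0.64] M [ 0.023 -0.198 -0.022] gw 0.0238
```

play_rows:
  moves:
    - {"claw": 0.05,"linear": [0,0.7,0],"turn": [0,0,0]}
    - {"claw": 0.05,"linear": [0,1.2,0],"turn": [0,0,0]}
    - {"claw": 0.05,"linear": [0,1.2,0],"turn": [0,0,0]}

```text
time_s: 13.85
ee_pos: [0.3999, -0.2754, 0.0548]
eef_rot: [-2.803, -0.0, 1.524]
force: [-0.7, 0.7, 0.3]
grip_width: 0.0237
```

```bash
python3 - <<'E'
from h import *
state(); 
E
```

```text
t 13.85 tip [48.76 -0.07  4.05] rpy [1.000e-04 3.389e-01 3.000e-04] F [-0.71  0.69  0.28] M [ 0.03  -0.16   0.014] gw 0.0237
```

play_rows:
  moves:
    - {"claw": 0.05,"linear": [0,0.8,0],"turn": [0,0,0]}
    - {"claw": 0.05,"linear": [0,1.6,0],"turn": [0,0,0]}
    - {"claw": 0.05,"linear": [0,1.6,0],"turn": [0,0,0]}

```text
time_s: 14.22
ee_pos: [0.4015, -0.2755, 0.0542]
eef_rot: [-2.803, -0.0, 1.524]
force: [-0.2, 0.4, 0.2]
grip_width: 0.0239
```

```bash
python3 - <<'E'
from h import *
state(); 
E
```

```text
t 14.225 tip [50.37 -0.08  3.49] rpy [1.000e-04 3.388e-01 3.000e-04] F [-0.21  0.35  0.2 ] M [-0.004 -0.239  0.015] gw 0.0239
```

play_rows:
  moves:
    - {"claw": 0.05,"linear": [0,0.8,0],"turn": [0,0,0]}
    - {"claw": 0.05,"linear": [0,1.6,0],"turn": [0,0,0]}
    - {"claw": 0.05,"linear": [0,1.6,0],"turn": [0,0,0]}

```text
time_s: 14.6
ee_pos: [0.4031, -0.2755, 0.0537]
eef_rot: [-2.803, -0.0, 1.524]
force: [-1.2, 0.1, 1.0]
grip_width: 0.0238
```

```bash
python3 - <<'E'
from h import *
state(); 
E
```

```text
t 14.6 tip [51.95 -0.06  2.91] rpy [1.000e-04 3.387e-01 3.000e-04] F [-1.19  0.06  1.02] M [-0.001 -0.197 -0.024] gw 0.0238
```

Tongue is under the lip and sliding freely. Continue down the slope.

play_rows:
  moves:
    - {"claw": 0.05,"linear": [0,0.8,0],"turn": [0,0,0]}
    - {"claw": 0.05,"linear": [0,1.6,0],"turn": [0,0,0]}
    - {"claw": 0.05,"linear": [0,2.4,0],"turn": [0,0,0]}
    - {"claw": 0.05,"linear": [0,2.4,0],"turn": [0,0,0]}

```text
time_s: 15.1
ee_pos: [0.4055, -0.2757, 0.0528]
eef_rot: [-2.803, -0.0, 1.524]
force: [-0.8, -0.7, 0.7]
grip_width: 0.023
```

```bash
python3 - <<'E'
from h import *
state(); 
E
```

```text
t 15.1 tip [ 5.431e+01 -5.000e-02  2.100e+00] rpy [1.000e-04 3.386e-01 4.000e-04] F [-0.73 -0.77  0.65] M [-0.047 -0.267  0.064] gw 0.023
```

play_rows:
  moves:
    - {"claw": 0.05,"linear": [0,0.8,0],"turn": [0,0,0]}
    - {"claw": 0.05,"linear": [0,1.6,0],"turn": [0,0,0]}
    - {"claw": 0.05,"linear": [0,2.4,0],"turn": [0,0,0]}
    - {"claw": 0.05,"linear": [0,2.4,0],"turn": [0,0,0]}

```text
time_s: 15.6
ee_pos: [0.4078, -0.2758, 0.052]
eef_rot: [-2.803, -0.0, 1.524]
force: [-0.2, 0.1, 1.5]
grip_width: 0.0235
```

```bash
python3 - <<'E'
from h import *
state(); 
E
```

```text
t 15.6 tip [56.67 -0.07  1.28] rpy [1.000e-04 3.384e-01 3.000e-04] F [-0.16  0.13  1.5 ] M [-0.001 -0.204  0.02 ] gw 0.0235
```

play_rows:
  moves:
    - {"claw": 0.05,"linear": [0,0.8,0],"turn": [0,0,0]}
    - {"claw": 0.05,"linear": [0,1.6,0],"turn": [0,0,0]}
    - {"claw": 0.05,"linear": [0,1.6,0],"turn": [0,0,0]}

```text
time_s: 15.98
ee_pos: [0.4094, -0.2759, 0.0515]
eef_rot: [-2.803, -0.0, 1.524]
force: [0.2, 0.1, 0.7]
grip_width: 0.0235
```

```bash
python3 - <<'E'
from h import *
state(); 
E
```

```text
t 15.975 tip [58.28 -0.08  0.74] rpy [0.000e+00 3.383e-01 3.000e-04] F [0.21 0.11 0.65] M [-0.028 -0.221 -0.004] gw 0.0235
```

play_rows:
  moves:
    - {"claw": 0.05,"linear": [0,0.8,0],"turn": [0,0,0]}
    - {"claw": 0.05,"linear": [0,0.8,0],"turn": [0,0,0]}

```text
time_s: 16.23
ee_pos: [0.4102, -0.2759, 0.0512]
eef_rot: [-2.803, -0.0, 1.524]
force: [-1.2, 0.8, 1.6]
grip_width: 0.0237
```

```bash
python3 - <<'E'
from h import *
state(); 
E
```

```text
t 16.225 tip [59.11 -0.08  0.44] rpy [0.     0.3382 0.0004] F [-1.27  0.71  1.62] M [-0.019 -0.193 -0.022] gw 0.0237
```

play_rows:
  moves:
    - {"claw": 0.05,"linear": [0,0.6,0],"turn": [0,0,0]}
    - {"claw": 0.05,"linear": [0,0.6,0],"turn": [0,0,0]}

```text
time_s: 16.48
ee_pos: [0.4109, -0.2759, 0.0509]
eef_rot: [-2.803, -0.0, 1.524]
force: [-0.4, -0.2, -0.2]
grip_width: 0.0234
```

```bash
python3 - <<'E'
from h import *
state(); 
E
```

```text
t 16.475 tip [ 5.973e+01 -3.000e-02  1.400e-01] rpy [1.000e-04 3.382e-01 5.000e-04] F [-0.35 -0.19 -0.18] M [-0.008 -0.3   -0.026] gw 0.0234
```

play_rows:
  moves:
    - {"claw": 0.05,"linear": [0,0.6,-0.1],"turn": [0,0,0]}
    - {"claw": 0.05,"linear": [0,0.6,-0.1],"turn": [0,0,0]}

```text
time_s: 16.73
ee_pos: [0.4112, -0.2759, 0.0508]
eef_rot: [-2.803, -0.0, 1.524]
force: [-4.5, 0.0, 3.1]
grip_width: 0.0236
```

```bash
python3 - <<'E'
from h import *
state(); 
E
```

```text
t 16.725 tip [6.001e+01 0.000e+00 2.000e-02] rpy [3.000e-04 3.389e-01 4.000e-04] F [-4.51 -0.2   3.06] M [0.011 0.63  0.019] gw 0.0236
```

play_rows:
  moves:
    - {"claw": 0.05,"linear": [0,0.5,-0.1],"turn": [0,0,0]}
    - {"claw": 0.05,"linear": [0,0.5,-0.1],"turn": [0,0,0]}

```text
time_s: 16.98
ee_pos: [0.4115, -0.2759, 0.0508]
eef_rot: [-2.802, -0.0, 1.524]
force: [-5.2, 0.5, 4.0]
grip_width: 0.0244
```

```bash
python3 - <<'E'
from h import *
state(); 
for t,th in (((60.6,0.2),.28),((60.6,0.2),.2),((60.6,0.2),.1),((60.6,0.2),.0)): goal(*leafpose(t,th))
E
```

```text
t 16.975 tip [ 6.03e+01 -2.00e-02  1.00e-02] rpy [3.000e-04 3.395e-01 4.000e-04] F [-5.19  0.25  4.  ] M [-0.008  0.836 -0.062] gw 0.0244
linear [0.0, -1.1, 3.5] turn [-0.0595, -0.0002, 0.0003]
linear [0.0, -2.5, 8.6] turn [-0.1395, -0.0002, 0.0003]
linear [0.0, -3.6, 15.1] turn [-0.2395, -0.0002, 0.0003]
linear [0.0, -4.1, 21.7] turn [-0.3395, -0.0002, 0.0003]
```

play_rows:
  moves:
    - {"claw": 0.05,"linear": [0,-0.3,1.2],"turn": [-0.02,0,0]}
    - {"claw": 0.05,"linear": [0,-0.6,2.4],"turn": [-0.04,0,0]}
    - {"claw": 0.05,"linear": [0,-0.6,2.4],"turn": [-0.04,0,0]}

```text
time_s: 17.35
ee_pos: [0.41, -0.2758, 0.0487]
eef_rot: [-2.843, -0.0, 1.523]
force: [-2.2, -0.2, -1.5]
grip_width: 0.0239
```

```bash
python3 - <<'E'
from h import *
state(); 
for t,th in (((60.6,0.1),.26),((60.8,0.1),.22),): goal(*leafpose(t,th))
E
```

```text
t 17.35 tip [ 6.058e+01 -3.000e-02  3.000e-02] rpy [3.000e-04 2.984e-01 1.000e-04] F [-2.2  -0.27 -1.46] M [-0.021  0.219 -0.034] gw 0.0239
linear [0.0, -0.9, 2.3] turn [-0.0384, -0.0003, 0.0001]
linear [0.0, -1.5, 4.8] turn [-0.0784, -0.0003, 0.0001]
```

play_rows:
  moves:
    - {"claw": 0.05,"linear": [0,-0.2,1.2],"turn": [-0.02,0,0]}
    - {"claw": 0.05,"linear": [0,-0.4,2.4],"turn": [-0.04,0,0]}
    - {"claw": 0.05,"linear": [0,-0.7,3.6],"turn": [-0.06,0,0]}
    - {"claw": 0.05,"linear": [0,-0.7,3.6],"turn": [-0.06,0,0]}

```text
time_s: 17.85
ee_pos: [0.4083, -0.2757, 0.0455]
eef_rot: [-2.904, -0.0, 1.523]
force: [-2.6, -0.0, 0.2]
grip_width: 0.0239
```

```bash
python3 - <<'E'
from h import *
state(); 
for t,th in (((61,0.1),.18),((61.,0.1),.14),): goal(*leafpose(t,th))
E
```

```text
t 17.85 tip [ 6.121e+01 -4.000e-02  6.000e-02] rpy [ 3.000e-04  2.375e-01 -2.000e-04] F [-2.62 -0.17  0.21] M [-0.077  0.146 -0.032] gw 0.0239
linear [0.0, -1.5, 3.6] turn [-0.0575, -0.0003, -0.0002]
linear [0.0, -2.2, 6.2] turn [-0.0975, -0.0003, -0.0002]
```

play_rows:
  moves:
    - {"claw": 0.05,"linear": [0,-0.3,1.2],"turn": [-0.02,0,0]}
    - {"claw": 0.05,"linear": [0,-0.6,2.4],"turn": [-0.04,0,0]}
    - {"claw": 0.05,"linear": [0,-0.9,3.6],"turn": [-0.06,0,0]}
    - {"claw": 0.05,"linear": [0,-0.9,3.6],"turn": [-0.06,0,0]}

```text
time_s: 18.35
ee_pos: [0.4065, -0.2757, 0.0421]
eef_rot: [-2.965, -0.0, 1.523]
force: [-0.4, 0.9, -2.6]
grip_width: 0.024
```

```bash
python3 - <<'E'
from h import *
state(); 
for t,th in (((61.6,0.1),.12),((61.6,0.1),.1),): goal(*leafpose(t,th))
E
```

```text
t 18.35 tip [61.64 -0.07  0.1 ] rpy [ 0.0003  0.1766 -0.0006] F [-0.42  0.92 -2.65] M [-0.093 -0.248  0.046] gw 0.024
linear [0.0, -1.3, 3.6] turn [-0.0566, -0.0004, -0.0006]
linear [0.0, -1.7, 4.8] turn [-0.0766, -0.0004, -0.0006]
```

play_rows:
  moves:
    - {"claw": 0.05,"linear": [0,-0.2,1.2],"turn": [-0.02,0,0]}
    - {"claw": 0.05,"linear": [0,-0.5,2.4],"turn": [-0.04,0,0]}
    - {"claw": 0.05,"linear": [0,-0.8,3.6],"turn": [-0.06,0,0]}
    - {"claw": 0.05,"linear": [0,-0.8,3.6],"turn": [-0.06,0,0]}

```text
time_s: 18.85
ee_pos: [0.4049, -0.2755, 0.0387]
eef_rot: [-3.025, -0.0, 1.522]
force: [-0.4, -0.5, -3.0]
grip_width: 0.0238
```

```bash
python3 - <<'E'
from h import *
state(); 
for t,th in (((62,0.1),.06),((62,0.1),.04),): goal(*leafpose(t,th))
E
```

```text
t 18.85 tip [ 6.202e+01 -4.000e-02  1.500e-01] rpy [ 0.0004  0.1161 -0.0008] F [-0.39 -0.5  -3.02] M [-0.01  -0.204  0.001] gw 0.0238
linear [-0.0, -1.2, 3.6] turn [-0.0561, -0.0005, -0.0009]
linear [-0.0, -1.6, 4.8] turn [-0.0761, -0.0005, -0.0009]
```

play_rows:
  moves:
    - {"claw": 0.05,"linear": [0,-0.2,1.2],"turn": [-0.02,0,0]}
    - {"claw": 0.05,"linear": [0,-0.5,2.4],"turn": [-0.04,0,0]}
    - {"claw": 0.05,"linear": [0,-0.9,3.6],"turn": [-0.06,0,0]}
    - {"claw": 0.05,"linear": [0,-0.9,3.6],"turn": [-0.06,0,0]}

```text
time_s: 19.35
ee_pos: [0.4034, -0.2755, 0.0352]
eef_rot: [-3.086, -0.001, 1.522]
force: [0.3, -0.1, -3.3]
grip_width: 0.0232
```

```bash
python3 - <<'E'
from h import *
state(); 
for t,th in (((62.2,0.1),.02),((62.2,0),.0),): goal(*leafpose(t,th))
E
```

```text
t 19.35 tip [ 6.217e+01 -6.000e-02  2.400e-01] rpy [ 0.0006  0.0559 -0.0012] F [ 0.26 -0.08 -3.28] M [-0.04  -0.136  0.022] gw 0.0232
linear [-0.0, -0.8, 2.4] turn [-0.0359, -0.0006, -0.0012]
linear [-0.0, -1.2, 3.7] turn [-0.0559, -0.0006, -0.0012]
```

play_rows:
  moves:
    - {"claw": 0.05,"linear": [0,-0.3,1.1],"turn": [-0.018,0,0]}
    - {"claw": 0.05,"linear": [0,-0.6,2.4],"turn": [-0.036,0,0]}
    - {"claw": 0.05,"linear": [0,-0.6,2.4],"turn": [-0.036,0,0]}

```text
time_s: 19.73
ee_pos: [0.4025, -0.2755, 0.0329]
eef_rot: [-3.122, -0.0, 1.522]
force: [-0.4, 0.9, -3.1]
grip_width: 0.0237
```

```bash
python3 - <<'E'
from h import *
state(); 
for t,th in (((62.2,0.),.0),): goal(*leafpose(t,th))
E
```

```text
t 19.725 tip [62.3  -0.15  0.18] rpy [ 0.0005  0.0193 -0.0014] F [-0.42  0.9  -3.14] M [ 0.    -0.113  0.053] gw 0.0237
linear [0.1, -0.5, 1.4] turn [-0.0193, -0.0005, -0.0014]
```

play_rows:
  moves:
    - {"claw": 0.05,"linear": [0,-0.1,0.6],"turn": [-0.01,0,0]}
    - {"claw": 0.05,"linear": [0,-0.2,1.2],"turn": [-0.02,0,0]}
    - {"claw": 0.05,"linear": [0,-0.2,1.2],"turn": [-0.02,0,0]}

```text
time_s: 20.1
ee_pos: [0.4023, -0.2755, 0.0318]
eef_rot: [3.141, -0.001, 1.522]
force: [-0.2, 0.9, -1.5]
grip_width: 0.0235
```

```bash
python3 - <<'E'
from h import *
state(); 
for t,th in (((62.2,0.),.0),): goal(*leafpose(t,th))
E
```

```text
t 20.1 tip [62.53 -0.12  0.31] rpy [ 0.0005 -0.0009 -0.0016] F [-0.22  0.89 -1.52] M [0.073 0.02  0.026] gw 0.0235
linear [0.0, -0.3, 0.3] turn [0.0009, -0.0005, -0.0016]
```

play_rows:
  moves:
    - {"claw": 0.05,"linear": [0,0,0.4],"turn": [0,0,0]}
    - {"claw": 0.05,"linear": [0,0,0.4],"turn": [0,0,0]}

```text
time_s: 20.35
ee_pos: [0.4023, -0.2755, 0.0317]
eef_rot: [3.141, -0.0, 1.522]
force: [-1.6, 1.9, 4.5]
grip_width: 0.0236
```

```bash
python3 - <<'E'
from h import *
state(); 
E
```

```text
t 20.35 tip [62.56 -0.12  0.24] rpy [ 0.0005 -0.0008 -0.0015] F [-1.65  1.86  4.53] M [0.267 0.618 0.014] gw 0.0236
```

play_rows:
  moves:
    - {"claw": 0.1,"linear": [0,0,-0.1],"turn": [0,0,0]}
    - {"claw": 0.3,"linear": [0,0,-0.1],"turn": [0,0,0]}
    - {"claw": 0.6,"linear": [0,0,-0.1],"turn": [0,0,0]}
    - {"claw": 0.6,"linear": [0,0,-0.1],"turn": [0,0,0]}
    - {"claw": 0.6,"linear": [0,0,-0.1],"turn": [0,0,0]}
    - {"claw": 0.6,"linear": [0,0,-0.1],"turn": [0,0,0]}
    - {"claw": 0.6,"linear": [0,0,-0.1],"turn": [0,0,0]}

```text
time_s: 21.22
ee_pos: [0.4023, -0.2755, 0.0318]
eef_rot: [3.141, -0.0, 1.522]
force: [-0.3, -0.3, -0.4]
grip_width: 0.056
```

play_rows:
  moves:
    - {"claw": 0.6,"linear": [0,0,-8],"turn": [0,0,0]}
    - {"claw": 0.6,"linear": [0,0,-25],"turn": [0,0,0]}
    - {"claw": 0.6,"linear": [0,0,-50],"turn": [0,0,0]}
    - {"claw": 0.6,"linear": [0,0,-90],"turn": [0,0,0]}
    - {"claw": 0.6,"linear": [-20,0,-140],"turn": [0,0,0]}
    - {"claw": 0.6,"linear": [-45,0,-190],"turn": [0,0,0]}
    - {"claw": 0.6,"linear": [-55,0,-210],"turn": [0,0,0]}
    - {"claw": 0.6,"linear": [-55,0,-210],"turn": [0,0,0]}

```text
time_s: 22.22
ee_pos: [0.3996, -0.3311, 0.2431]
eef_rot: [3.139, 0.001, 1.521]
force: [0.0, 0.8, -0.7]
grip_width: 0.0565
```

```bash
python3 - <<'E'
from h import *
for k in range(2): vision.camera('top')
p,Rm,o=pose(); print(p,o['force'],o['joint_vel'].round(3))
im=vision.camera('wrist'); cv2.imwrite("pics/w9.png",im); np.savez("w9.npz",p=p,R=Rm)
im=vision.camera('side');cv2.imwrite("pics/s9.png",cv2.resize(im[130:240,220:350],None,fx=5,fy=5))
E
```

```text
[ 0.39917058 -0.32989953  0.24083611] [-0.85555209  0.10448126  0.05279068] [ 0.006  0.007  0.013 -0.    -0.    -0.001]
```

View pics/w9.png

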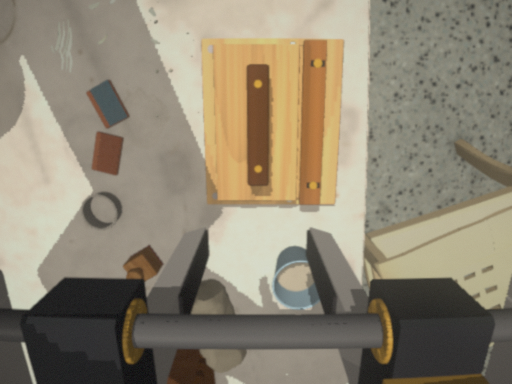

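View pics/s9.png

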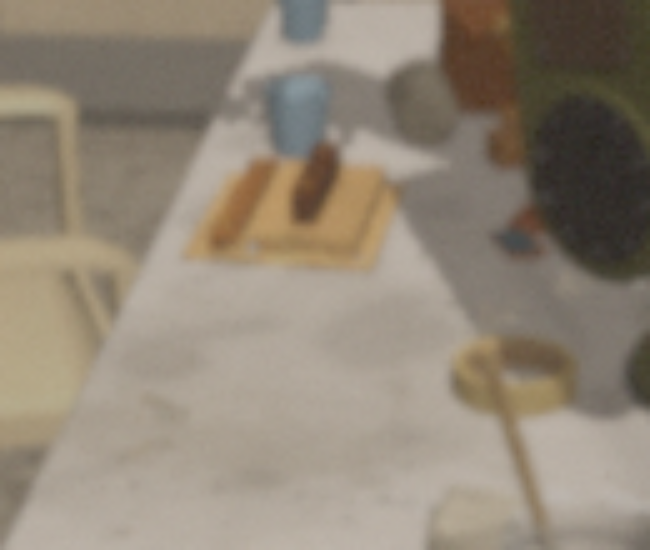

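```bash
python3 - <<'E'
from h import *
d=np.load("w9.npz"); C=cam('wrist',d['p'],d['R']); im=cv2.imread("pics/w9.png")
hsv=cv2.cvtColor(im,cv2.COLOR_BGR2HSV)
dark=((hsv[...,2]<115)&(hsv[...,1]>100)).astype(np.uint8)*255;dark[:50]=0;dark[200:]=0;dark[:,:235]=0;dark[:,285:]=0
r=cv2.minAreaRect(max(cv2.findContours(dark,0,2)[0],key=cv2.contourArea));print(r)
for n,uv,z in (("screws",[[258.3,84],[258,169]],.056),("batten box",cv2.boxPoints(r),.056),("rail back corners",[[326,40],[319,205]],.026),("leaf ends",[[275,40],[275,204]],.026)):
    P=(onz(C,uv,z)-BO)@RB*1000; print(n,P[:,:2].round(1).tolist(),P.mean(0).round(1))
cv2.imwrite("pics/w9c.png",cv2.resize(im[30:215,195:350],None,fx=4.5,fy=3.2,interpolation=cv2.INTER_CUBIC))
E
```

```text
((258.0, 125.0), (120.0, 20.0), 90.0)
screws [[1.1, 45.0], [0.8, -44.9]] [ 1.   0.  48.2]
batten box [[-9.5, 63.9], [11.1, 63.9], [12.0, -63.1], [-10.3, -63.0]] [ 0.8  0.4 48.2]
rail back corners [[75.9, 94.4], [76.0, -95.3]] [76.  -0.4 18.2]
leaf ends [[19.6, 93.9], [21.7, -94.0]] [20.7 -0.  18.2]
```

View pics/w9c.png

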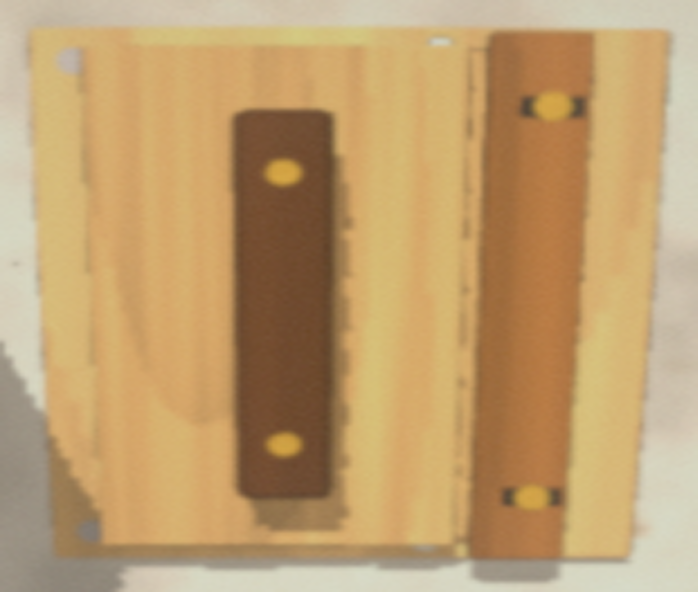

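```bash
python3 - <<'E'
from station import hand_in
print(hand_in())
E
```

```text
the job is handed in; nothing more can be done
None
```

The leaf is locked into the rail and lying flat, the gripper has let go, and the job is handed in at about 22.5 s of the 61 s allowed.

- **Grip and feel:** I gripped the leaf by its batten, then touched its tongue lightly on the plate and on the front of the ridge to find the rail. It sits at almost no shift (s about 0).
- **Joint:** I slid the tongue in at 0.34 rad until it stopped. I then turned the leaf down flat about the tongue's tip with a light push. The largest contact force I read, at the ends of moves, was about 12 N.
- **Last checks:** After letting go, the leaf lay 0.8 to 1.0 mm towards +x of nominal, inside the play of -2.5 to +2 mm. It was centred on the rail to about 0.4 mm and parallel to it. The ridge is under the leaf, with only its ends showing. The gripper is clear above it and reads no contact force.
- **Disagreements:**
    - The leaf's bottom worked out 0.24 mm above the plate when pressed, which I put down to grip and calibration error.
    - The pixel positions I picked for the leaf's ends gave ±94 mm instead of the stated ±90 mm. I think I picked the plate's edge there, so I relied on the screws and the batten.
- **Not tested:** I did not pull on the joint to prove that it locks. I judged that from the flat seating and the pictures.
- **Cup and pot:** I stayed clear of both. The cup stands where it was in the last pictures, but I did not take a fresh picture of the pot.

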